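Slide the sample tray home into the corner stop

TASK

Push the yellow sample tray along the table, with its three capped cups standing in it, until it is fully home in the blue corner stop: its far side flush against the back rail and its right side flush against the side rail. Only push it from outside with the fingers - do not lift or tip the tray or the cups, and leave the other things on the table where they are. Finish with the hand clear of everything.

Things in the scene. Friction and masses are not known exactly. Their poses are not given: they have to be found in the camera images.
- corner_stop: Fixed L-shaped stop of two blue rails, 12 mm thick, 20 mm high, each with a 4 mm high steel flange 25 mm wide outside. Origin: inner corner of the L, on the table. x points away from the robot, y to the left. Back rail's inner face: plane x = 0, y = 0 to 200 mm. Side rail's: plane y = 0, x = -130 mm to 0. The tray belongs in x < 0, y > 0. Position and yaw (+-0.22 rad) vary.
- sample_tray: Loose yellow tray, 120 mm (x) by 174 mm (y), 25 mm high, walls and floor 4 mm, six cells; about 0.4 to 0.7 kg with its cups. Origin: centre of its underside. Home: its axes parallel to the stop's, centre at x = -60, y = 87 mm in the stop's frame. Starts 50 to 90 mm short of it in x and in y, turned up to 0.3 rad. Slides with a few newtons of friction.
- tray_back_right (a point): Outer corner of the tray at the end of its x and at the start of its y (+60, -87 mm), at half the wall's height (12.5 mm above the underside); it goes into the corner of the stop.
- tray_back_left (a point): Outer corner of the tray at (+60, +87 mm), at half the wall's height.
- tray_front_right (a point): Outer corner of the tray at (-60, -87 mm), at half the wall's height.
- blue_cup_a: Sample cup with dark blue screw cap, 49 mm wide at the cap, 49 mm high, standing loosely in the tray's back left cell. Origin: centre of its underside, 4 mm above the table.
- red_cup: Sample cup with red screw cap, 49 mm wide at the cap, 55 mm high, in the tray's back middle cell. Origin: centre of its underside, 4 mm above the table.
- blue_cup_b: Sample cup with dark blue screw cap, 49 mm wide at the cap, 49 mm high, in the tray's front right cell. Origin: centre of its underside, 4 mm above the table.
- probe_thermometer: Bystander: white probe thermometer, 26 x 178 x 16 mm, lying behind the stop. Origin: centre of its underside.
- tally_counter: Bystander: round grey hand counter, 54 x 50 x 20 mm, behind the stop. Origin: centre of its underside.
- salt_shaker: Bystander: salt shaker, 44 mm wide, 96 mm high, behind the stop. Origin: centre of its underside.
- crate_corner (a point): Obstacle, never moves: the upper left front corner of the dark blue crate heaped with peeled pineapples at the robot's right, 0.145 m high (fruit up to 0.26 m). The crate, turned 0.19 rad clockwise, reaches from here 0.43 m away from the robot and 0.61 m to the right; cross it high.
- board_edge (a point): Obstacle, never moves: middle of the right edge of the white cutting board (14 mm thick, 250 mm along the robot's x) at the left of the work, with a first-aid box and a gouge on it. Stay to the right of it when low.
Not all that is in view belongs to the job. What is shaped like the blue_cup_b but turquoise is not meant.

How it is judged:
By the outcome, as a careful person would: the job done as asked, in the order asked, and still so for the second after the job is handed in, with the robot touching nothing.
It also fails if it takes over 48 s, if anything falls off the work surface, if the arm or the gripper's body presses on something with over 40 N, if the wrist force passes 120 N, or if a joint passes its speed limit or range.

ROBOT

A 7-joint arm with a two-finger parallel gripper is mounted at the origin on a cart in front of the work surface, level with it; the furniture and walls round the work are solid. World frame = base frame: x ahead of the robot, y to its left, z up, the work surface at z = 0. Lengths are in m, angles in rad, forces in N, time in s.
With the tool pointing down it reaches from about 0.425 to 1.025 m from the base axis. Payload 9.4 kg.
Tool frame: the origin (TCP) lies on the centre line of the jaws, within the pads' length; the fingertips stand 22 mm ahead of it and the grasp point (between the pads) lies 3 mm ahead of it (ctrl.tip_reach is the distance from the TCP to the fingertips, in m); z points along the fingers, y is the line along which they close (so a half turn about z gives the same grasp; the last joint's range is limited). The gripper opens to 93 mm and grips with 3 to 60 N. Pads are 15 mm wide; open, the fingers measure 128 mm over their backs; the gripper's body (75 mm by 188 mm) begins 65 mm behind the grasp point.
Start: joints at [-1.285, 0.599, -0.003, 1.599, 0.002, 0.943, -0.08], TCP at [0.257, 0.678, 0.241] pointing down, gripper open.
Joint ranges: [-2.57, 2.57], [-0.35, 1.97], [-1.29, 1.29], [0.11, 2.56], [-1.05, 4.19], [0.11, 1.86], [-2.63, 2.63]. Speed limits (rad/s): [2.22, 2.22, 3.01, 3.01, 3.14, 3.14, 3.14].

INTERFACE

Orientations are given as a unit quaternion [w, x, y, z].
In Python, from workcell import status, snapshot, workorder, ctrl gives the robot as it stands.
- The arm moves only by the tool jog_arm, never from a script. Its argument "series" is a list of rows, each a list of 5 numbers: the opening, from -1 (shut) to 1 (fully open), then the shift along the tool's x, y, z in cm, then the turn about the tool's z in degrees. A call has 1 to 20 rows; each row is the pose to reach, as a shift and turn from the pose commanded when the call began, along the tool's axes at that moment; what a row does not reach only later rows make up. A row lasts 1/12 s, in which the tool goes at most 41.7 mm and 7.16 degrees, less where a joint would pass 70% of its speed; a pose out of reach is approached as far as the arm can. A call with a gripper value outside its range is refused whole. The fingers move at their own pace and stop on an object; "newtons" is the grip in N (left out, the last holds). Time passes only in rows, so rows that repeat a pose let the fingers close. It gives the time, the measured TCP pose, the force, the opening and the grip force at its end, in the units of the state.
- status.get_obs(): the state, without advancing time (a new reading comes with each control period).
- snapshot(name): name is "scene" or "top" or "wrist"; returns a dict with "image" (400x640x3 uint8, red, green, blue), "z_map" (400x640 float32, m along the optical axis (not along the pixel's ray), 0 where there is no reading), "mtx" (3x3 intrinsics, pixels), "extrinsics" (4x4, takes a point from world to camera coordinates). Camera axes: x right, y up, looking along -z (the intrinsics and any distortion apply to the point x, -y, -z); pixel columns grow to the right and rows downward; lengths in m; the calibration is good to about 2 mm. A picture is of the moment at which its call begins.
- workorder.finish_job(): hands the job in; it is judged then, once.
The state is a dict: "time": time; "joints": joint angles; "qd": joint speeds; "joint_efforts": joint torques, N m; "ee_pos": TCP position; "tcp_rot": TCP orientation; "ft_force": force on the tool from outside, world axes, zero at the start; "wrist_torque": the same for the moment, N m; "grip_width": finger opening in m; "gripper_force": force on a finger pad.
Only numpy, scipy, OpenCV 4.12 (cv2) and the standard library are available. Lean on these libraries where they do the work, as an engineer would, in place of code of your own. Each camera call takes 0.05 s, during which the arm holds its last target. There are 200 camera calls.

## Working session

There is one attempt and no reset: what is moved stays moved. The work goes in short steps, Python scripts to look and compute and a tool call to move; the robot and the scene stay as the last step left them, time stands still between calls to the robot, and variables do not carry over. Pictures are saved under pics/ and viewed, at most 10 in all, crops included, and the job is handed in when it is done.

Besides the shell and the picture viewer there is one more tool, called after "Request:" by a JSON object that holds its "fn" and its "kwargs", one argument or row to a line. jog_arm: Moves the arm, as the interface text tells. Its arguments: {"type":"object","properties":{"series":{"type":"array","items":{"type":"array","items":{"type":"number"}}},"newtons":{"type":"number"}},"required":["series"]}

```bash
ls; mkdir -p pics
cat > h.py <<'E'
import numpy as np, cv2
from workcell import status, snapshot, workorder, ctrl
def save(n,im): cv2.imwrite(f'pics/{n}.png', cv2.cvtColor(im,cv2.COLOR_RGB2BGR))
def ray(s,uv):
    K=s['mtx'];E=s['extrinsics'];R=E[:3,:3];t=E[:3,3]
    u,v=uv; d=np.linalg.inv(K)@[u,v,1]; d=np.array([d[0],-d[1],-d[2]])
    return -R.T@t, R.T@d
def onplane(s,uv,z):
    o,d=ray(s,uv); return o+d*(z-o[2])/d[2]
def cloud(s):
    K=s['mtx'];E=s['extrinsics'];Z=s['z_map'];h,w=Z.shape
    u,v=np.meshgrid(np.arange(w),np.arange(h))
    P=np.stack([u,v,np.ones_like(u)],-1).reshape(-1,3)@np.linalg.inv(K).T
    P=P*Z.reshape(-1,1)*[1,-1,-1]
    return ((P-E[:3,3])@E[:3,:3]).reshape(h,w,3)
E
python3 - <<'E'
from h import *
print(status.get_obs(), ctrl.tip_reach)
for n in ['scene','top']:
    s=snapshot(n); save(n,s['image']); print(n,s['mtx'],s['extrinsics'].round(3))
E
```

```text
pics
{'time': 0.0, 'joints': array([-1.28468406,  0.60010575, -0.0025079 ,  1.60015307,  0.00178941,
        0.94290066, -0.07982454]), 'qd': array([-0.00053703, -0.00091032,  0.00074612,  0.00042905,  0.00034381,
       -0.00091198, -0.00013963]), 'joint_efforts': array([ 6.23536162e-04, -7.65040040e+01,  1.49716582e+00, -2.52360284e+01,
       -5.25065989e-02,  1.65288179e-02,  1.86548955e-04]), 'ee_pos': array([0.25717262, 0.67735259, 0.23976617]), 'tcp_rot': array([-6.43220843e-05,  1.80413453e-01,  9.83590552e-01, -7.79815144e-04]), 'ft_force': array([-0.38469869, -0.08636506, -0.14791522]), 'wrist_torque': array([-0.04362231, -0.01778763,  0.00971901]), 'gripper_force': 0.0, 'grip_width': 0.09304335381298} 0.022
scene [[361.77003718   0.         313.94535982]
 [  0.         361.77003718 201.81358952]
 [  0.           0.           1.        ]] [[ 0.722 -0.692 -0.003 -0.278]
 [ 0.381  0.393  0.837 -0.412]
 [-0.578 -0.605  0.547 -0.479]
 [ 0.     0.     0.     1.   ]]
top [[375.51124615   0.         324.06059757]
 [  0.         375.51124615 200.04806327]
 [  0.           0.           1.        ]] [[ 0.042 -0.999 -0.005  0.167]
 [ 0.968  0.04   0.246 -0.626]
 [-0.246 -0.016  0.969 -0.804]
 [ 0.     0.     0.     1.   ]]
```

View pics/top.png

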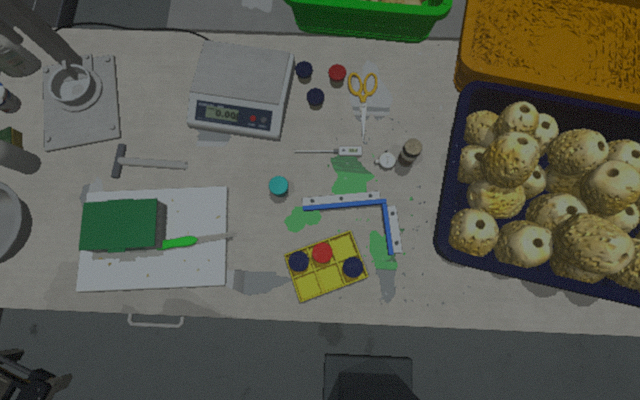

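View pics/scene.png

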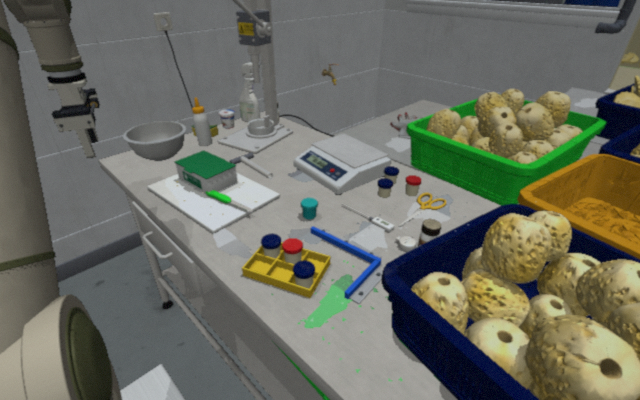

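The top view shows the tray around pixel (327,267) and the inner corner of the stop near (385,205). The turquoise decoy is at (279,186), the counter at (386,160) and the shaker at (411,150). Next I'll measure the tray and stop poses.

```bash
cat >> h.py <<'E'
def warp(s,z,x0,x1,y0,y1,res=0.0005):
    # orthophoto of plane z; rows: x decreasing, cols: y decreasing
    c=np.array([[x1,y1],[x1,y0],[x0,y0],[x0,y1]]); K=s['mtx'];E=s['extrinsics']
    P=np.c_[c,np.full(4,z)]@E[:3,:3].T+E[:3,3]; P=P*[1,-1,-1]; p=P@K.T; p=p[:,:2]/p[:,2:]
    W=int((y1-y0)/res);H=int((x1-x0)/res)
    M=cv2.getPerspectiveTransform(p.astype(np.float32),np.float32([[0,0],[W,0],[W,H],[0,H]]))
    return cv2.warpPerspective(s['image'],M,(W,H),flags=cv2.INTER_LINEAR)
def masks(s):
    hsv=cv2.cvtColor(s['image'],cv2.COLOR_RGB2HSV)
    yel=cv2.inRange(hsv,(20,110,60),(34,255,255)); blu=cv2.inRange(hsv,(100,130,90),(118,255,255))
    return yel,blu
def big(m):
    n,l,st,c=cv2.connectedComponentsWithStats(m); i=1+np.argmax(st[1:,4]); return (l==i)
E
python3 - <<'E'
from h import *
s=snapshot('top'); C=cloud(s); yel,blu=masks(s)
yel[:, :270]=0; yel[:,400:]=0; yel[:220]=0; blu[:180]=0; blu[260:]=0; blu[:,:290]=0; blu[:,410:]=0
print((s['z_map']==0).mean(), yel.sum()/255, blu.sum()/255)
for n,m in (('yel',yel),('blu',blu)):
    P=C[(m>0)]; print(n,np.percentile(P[:,2],[1,10,30,50,70,90,99]).round(4))
    cs,_=cv2.findContours(m,cv2.RETR_EXTERNAL,cv2.CHAIN_APPROX_NONE); print([len(c) for c in cs if len(c)>20])
pix=lambda m:np.argwhere(m>0)[:,::-1]
# tray: rim plane
m=big(cv2.morphologyEx(yel,cv2.MORPH_CLOSE,np.ones((9,9))))
q=np.array([onplane(s,p,0.025) for p in pix(m)])[:,:2]
r=cv2.minAreaRect((q*1000).astype(np.float32)); print('tray',r,cv2.boxPoints(r).round(1).tolist())
q=np.array([onplane(s,p,0.020) for p in pix(blu)])[:,:2]*1000
P=C[blu>0]; 
print('blue ext',q.min(0),q.max(0))
np.save('blu.npy',q)
b=cv2.convexHull(q.astype(np.float32))[:,0]; print(cv2.approxPolyDP(b,6,True)[:,0].round(1).tolist())
sc=lambda im:cv2.resize(im[170:310,260:420],None,fx=5,fy=4.2)
im=s['image'].copy(); im[blu>0]=[255,0,255]; save('crop',np.clip(cv2.resize(im[180:310,270:420],(750,600),interpolation=cv2.INTER_CUBIC).astype(int)*1.4,0,255).astype(np.uint8))
print('counter/board', onplane(s,(227,237),0.014), onplane(s,(279,186),0.05),onplane(s,(449,218),0.145))
E
```

```text
0.0041875 2591.0 588.0
yel [-0.0025 -0.0001  0.0013  0.0027  0.0054  0.0222  0.0512]
[224]
blu [0.0091 0.015  0.0165 0.0174 0.0185 0.0198 0.0214]
[272]
tray ((471.3740234375, 183.49966430664062), (119.30149841308594, 173.14862060546875), 22.58915138244629) [[383.0, 240.5], [449.6000061035156, 80.69999694824219], [559.7000122070312, 126.5], [493.20001220703125, 286.29998779296875]]
blue ext [505.07930934  21.08723599] [642.36179957 245.7240808 ]
[[507.8999938964844, 21.100000381469727], [642.4000244140625, 40.79999923706055], [615.7999877929688, 245.6999969482422], [605.7000122070312, 242.6999969482422], [505.1000061035156, 30.799999237060547]]
counter/board [0.53088438 0.42948987 0.014     ] [0.6567766  0.30528298 0.05      ] [ 0.57301549 -0.07717767  0.145     ]
```

View pics/crop.png

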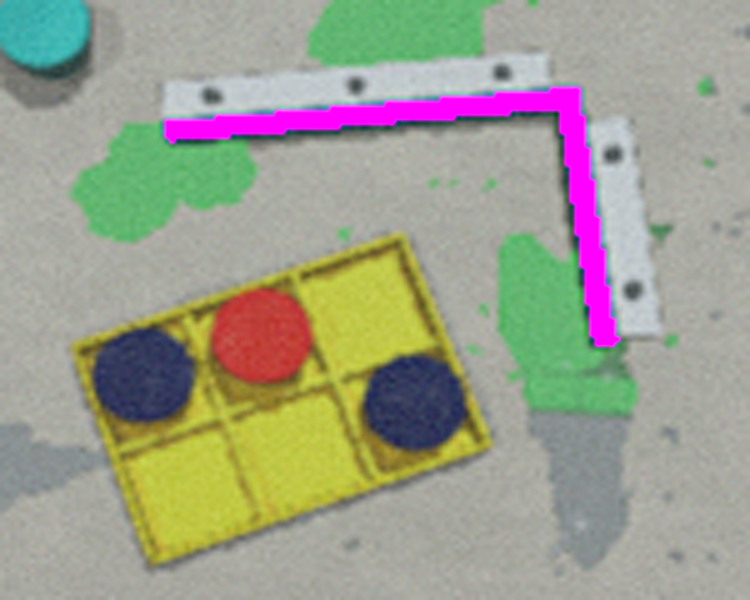

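The crop shows the rails fully masked (magenta). The tray sits turned counter-clockwise relative to the stop, its back-right corner at (403,238) in the crop. I'll fit the stop and express everything in its frame.

```bash
cat >> h.py <<'E'
def fitstop(q):  # q: mm points on rail tops
    back=q[(q[:,0]>600)&(q[:,1]>70)]; side=q[(q[:,0]<600)]
    out=[]
    for a in (back,side):
        vx,vy,x,y=cv2.fitLine(a.astype(np.float32),cv2.DIST_HUBER,0,.01,.01).ravel(); d=np.array([vx,vy]); p=np.array([x,y])
        n=np.array([-vy,vx]); w=np.percentile((a-p)@n,[2,98]); out.append((p,d,w))
    return out
def toframe(p,c,th):
    R=np.array([[np.cos(th),-np.sin(th)],[np.sin(th),np.cos(th)]]); return (np.asarray(p)-c)@R
E
python3 - <<'E'
from h import *
q=np.load('blu.npy'); (pb,db,wb),(ps,ds,ws)=fitstop(q)
db*=np.sign(db[1]); ds*=np.sign(ds[0])
tb=np.arctan2(-db[0],db[1]); ts=np.arctan2(ds[1],ds[0]); print('yaw',tb,ts,'widths',wb,ws)
th=(200*tb+130*ts)/330; ex=np.array([np.cos(th),np.sin(th)]); ey=np.array([-ex[1],ex[0]])
# centrelines +6mm => inner corner
c=ex*(pb@ex-6)+ey*(ps@ey+6)
# correct centreline tilt by mid points: fine
print('corner',c,'th',th); 
f=toframe(q,c,th); print('rails in frame',f.min(0),f.max(0))
tray=np.array([471.37,183.5]); box=np.array([[449.6,80.7],[559.7,126.5],[493.2,286.3],[383,240.5]])
print('tray in stop',toframe(tray,c,th),'rel yaw',np.radians(22.59)-th); print(toframe(box,c,th).round(1))
R=np.array([ex,ey]).T
for n,p in (('home',(-60,87)),('frontpush start',(-60-150,87)),('front contact home',(-120-8,87)),('left contact home',(-60,174+9))): print(n,(c+R@p).round(1))
from scipy.spatial.transform import Rotation as Ro
o=status.get_obs(); w,x,y,z=o['tcp_rot']; M=Ro.from_quat([x,y,z,w]).as_matrix(); print(M.round(3))
E
```

```text
yaw 0.13278267 0.1354814 widths [-5.20367874  5.15142682] [-5.29886127  5.35435003]
corner [630.864    50.17523] th 0.1338458
rails in frame [-127.91671242  -12.41868491] [ 11.44629296 196.40285601]
tray in stop [-140.2757751   153.41624106] rel yaw 0.2604240719036929
[[-175.6   54.4]
 [ -60.3   85.1]
 [-104.9  252.4]
 [-220.2  221.7]]
home [559.8 128.4]
frontpush start [411.1 108.4]
front contact home [492.4 119.3]
left contact home [547.  223.5]
[[-0.935  0.355 -0.   ]
 [ 0.355  0.935 -0.001]
 [-0.    -0.001 -1.   ]]
```

Everything agrees: rail yaws match to 3 mrad, the tray measures 119×173 mm, and it is short of home by 80 mm in x, 66 mm in y and 0.26 rad.

The plan has three pushes:
1. Push the front-left corner along stop +x with closed fingers, which squares the tray.
2. Push from the left.
3. Push from the front.

```bash
cat >> h.py <<'E'
from scipy.spatial.transform import Rotation as Ro
C0=np.array([.6309,.0502]); TH=.1338
ex=np.array([np.cos(TH),np.sin(TH)]); ey=np.array([-ex[1],ex[0]])
def go(x,y,z,orient=None):
    """stop-frame target mm, TCP z mm -> row (cm,deg) in the present tool axes"""
    o=status.get_obs(); w,a,b,c=o['tcp_rot']; M=Ro.from_quat([a,b,c,w]).as_matrix()
    p=np.r_[C0+ex*x/1e3+ey*y/1e3,z/1e3]; d=M.T@(p-o['ee_pos'])*100
    hy=np.degrees(np.arctan2(M[1,1],M[0,1])); t=0
    if orient: t=hy-(np.degrees(TH)+(90 if orient=='B' else 0))
    print((x,y,z),orient,d.round(2),'turn',round((t+180)%360-180,1),'r',np.hypot(*p[:2]).round(3))
def where():
    o=status.get_obs(); w,a,b,c=o['tcp_rot']; M=Ro.from_quat([a,b,c,w]).as_matrix(); d=o['ee_pos'][:2]-C0
    print('t',round(o['time'],2),'stopframe',(d@ex*1e3).round(1),(d@ey*1e3).round(1),'z',(o['ee_pos'][2]*1e3).round(1),'hy',np.degrees(np.arctan2(M[1,1],M[0,1])-TH).round(2),'F',o['ft_force'].round(1),'w',round(o['grip_width'],4),'q',o['joints'].round(2))
def look():
    s=snapshot('top'); yel,_=masks(s); yel[:,:270]=0; yel[:,420:]=0; yel[:180]=0
    m=big(cv2.morphologyEx(yel,cv2.MORPH_CLOSE,np.ones((9,9))))
    q=np.array([onplane(s,p,0.025) for p in np.argwhere(m)[:,::-1]])[:,:2]
    r=cv2.minAreaRect((toframe(q,C0,TH)*1000).astype(np.float32)); b=cv2.boxPoints(r)
    a=(r[2]+45)%90-45
    print('tray',np.round(r[0],1),np.round(r[1],1),'relyaw deg',round(a,2),b.round(1).tolist()); return s
E
python3 - <<'E'
from h import *
where(); go(-232,200,130,'B'); look()
E
```

```text
t 0.15 stopframe -286.7 671.6 z 240.0 hy 61.55 F [-0.9 -0.1  0.4] w 0.093 q [-1.28  0.6  -0.    1.6   0.    0.94 -0.08]
(-232, 200, 130) B [-27.27 -38.84  11.04] turn -28.4 r 0.433
tray [-140.2  153.3] [119.1 173.2] relyaw deg 14.8 [[-219.89999389648438, 221.8000030517578], [-175.6999969482422, 54.29999923706055], [-60.5, 84.80000305175781], [-104.80000305175781, 252.1999969482422]]
```

Request:
{"fn": "jog_arm", "kwargs": {
  "series": [
    [-1,-26.9,-39.0,11.0,-28.4],
    [-1,-26.9,-39.0,11.0,-28.4],
    [-1,-26.9,-39.0,11.0,-28.4],
    [-1,-26.9,-39.0,11.0,-28.4],
    [-1,-26.9,-39.0,11.0,-28.4],
    [-1,-26.9,-39.0,11.0,-28.4],
    [-1,-26.9,-39.0,11.0,-28.4],
    [-1,-26.9,-39.0,11.0,-28.4],
    [-1,-26.9,-39.0,11.0,-28.4],
    [-1,-26.9,-39.0,11.0,-28.4],
    [-1,-26.9,-39.0,11.0,-28.4],
    [-1,-26.9,-39.0,11.0,-28.4],
    [-1,-26.9,-39.0,11.0,-28.4],
    [-1,-26.9,-39.0,11.0,-28.4],
    [-1,-26.9,-39.0,11.0,-28.4],
    [-1,-26.9,-39.0,11.0,-28.4]
  ],
  "newtons": 30
}}

```text
time: 1.53
ee_pos: [0.3705, 0.2194, 0.1309]
tcp_rot: [0.0, -0.067, 0.998, 0.001]
ft_force: [-0.3, -0.4, -0.4]
grip_width: 0.0005
gripper_force: 0.0
```

Run:
```python
from h import *
where(); go(-236,200,30,'B')
s=snapshot('wrist'); save('w1',s['image']); look()
```

```text
t 1.53 stopframe -235.5 202.4 z 130.9 hy 90.05 F [-0.3 -0.4 -0.4] w 0.0005 q [-0.56  0.45 -0.15  2.35  0.19  0.35  0.84]
(-236, 200, 30) B [ 0.06 -0.25 10.09] turn 0.0 r 0.429
tray [-140.4  153.2] [119.5 172.8] relyaw deg 14.92 [[-220.3000030517578, 221.3000030517578], [-175.8000030517578, 54.29999923706055], [-60.400001525878906, 85.0999984741211], [-104.9000015258789, 252.10000610351562]]
```

View pics/w1.png

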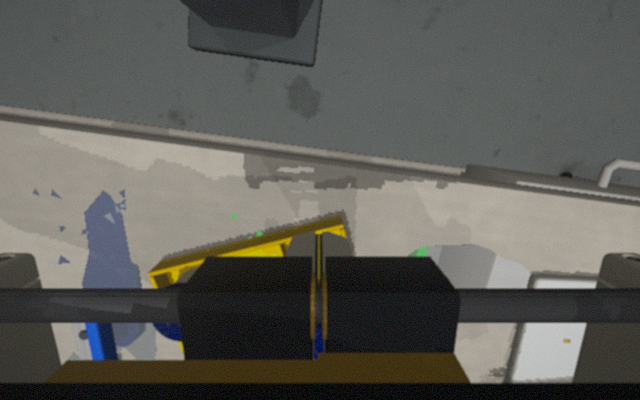

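The wrist view shows the tray's front-left corner near (345,215), with the fingers centred at column 318. I'll check that corner against the top view.

Run:
```python
from h import *
s=snapshot('wrist'); 
for uv in ((347,213),(151,272)):
    p=onplane(s,uv,0.025); print(p, toframe(p[:2],C0,TH)*1000)
```

```text
[0.37477902 0.24235107 0.025     ] [-228.19863194  224.60047513]
[0.44956111 0.08436333 0.025     ] [-175.16067592   58.04879316]
```

Request:
{"fn": "jog_arm", "kwargs": {
  "series": [
    [-1,0,-0.2,4,0],
    [-1,0,-0.2,8,0],
    [-1,0,-0.2,10.2,0],
    [-1,0,-0.2,10.2,0],
    [-1,-0.5,-0.2,10.2,0],
    [-1,-0.9,-0.2,10.2,0],
    [-1,-1.3,-0.2,10.2,0],
    [-1,-1.7,-0.2,10.2,0],
    [-1,-2.1,-0.2,10.2,0],
    [-1,-2.5,-0.2,10.2,0],
    [-1,-2.9,-0.2,10.2,0],
    [-1,-3.2,-0.2,10.2,0],
    [-1,-3.2,-0.2,10.2,0]
  ]
}}

```text
time: 2.77
ee_pos: [0.4033, 0.2202, 0.0289]
tcp_rot: [0.0, -0.066, 0.998, 0.0]
ft_force: [-0.5, 0.4, 0.1]
grip_width: 0.0006
gripper_force: 0.1
```

Run:
```python
from h import *
where(); s=look()
```

```text
t 2.77 stopframe -202.9 198.8 z 28.9 hy 89.91 F [-0.5  0.4  0.1] w 0.0006 q [-0.48  0.68 -0.21  2.34  0.81  0.18  0.26]
tray [-77.1 214.2] [19.3 61.6] relyaw deg 26.78 [[-99.5999984741211, 237.39999389648438], [-71.80000305175781, 182.39999389648438], [-54.599998474121094, 191.0], [-82.4000015258789, 246.0]]
```

Run:
```python
s=open('h.py').read()
s=s.replace("m=big(cv2.morphologyEx(yel,cv2.MORPH_CLOSE,np.ones((9,9))))\n    q=","m=cv2.morphologyEx(yel,cv2.MORPH_OPEN,np.ones((2,2)))>0\n    q=")
open('h.py','w').write(s)
from h import *
s=look(); save('t2',cv2.resize(s['image'][170:310,250:430],(770,600),interpolation=cv2.INTER_CUBIC))
```

```text
tray [-80.5 214. ] [19.2 57.5] relyaw deg 27.28 [[-102.19999694824219, 235.10000610351562], [-75.9000015258789, 184.0], [-58.79999923706055, 192.8000030517578], [-85.0999984741211, 243.89999389648438]]
```

View pics/t2.png

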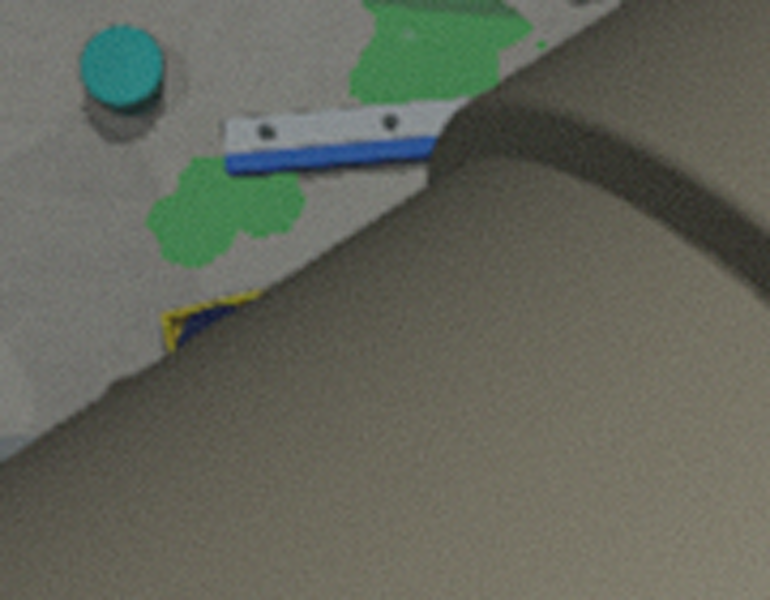

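The arm hides most of the tray in this view; only its back-left corner shows at (165,318). I'll measure with the scene camera's depth instead.

```bash
cat >> h.py <<'E'
def look2(n='scene'):
    s=snapshot(n); C=cloud(s); yel,_=masks(s); P=C[yel>0]
    Q=toframe(P[:,:2],C0,TH)*1000; k=(Q[:,0]>-240)&(Q[:,0]<10)&(Q[:,1]>-10)&(Q[:,1]<270)&(P[:,2]>-.01)&(P[:,2]<.035); Q=Q[k]
    r=cv2.minAreaRect(Q.astype(np.float32)); print(n,k.sum(),'z',np.percentile(P[k,2],[2,50,98]).round(4))
    print('tray',np.round(r[0],1),np.round(r[1],1),'relyaw',round((r[2]+45)%90-45,2),cv2.boxPoints(r).round(1).tolist()); return s
E
python3 - <<'E'
from h import *
s=look2(); save('s2',cv2.resize(s['image'][200:320,220:400],(780,520),interpolation=cv2.INTER_CUBIC))
E
```

```text
scene 1486 z [0.0012 0.0105 0.0254]
tray [-123.8  140. ] [121.6 159.7] relyaw 7.83 [[-194.89999389648438, 210.8000030517578], [-173.1999969482422, 52.599998474121094], [-52.70000076293945, 69.19999694824219], [-74.5, 227.3000030517578]]
```

View pics/s2.png

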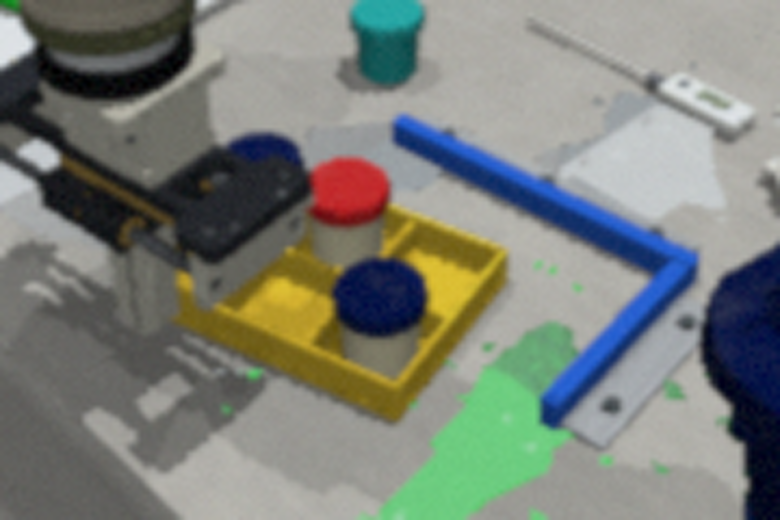

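The scene view shows the fingers at the tray's front-left corner, all cups upright and about 8° of turn left. I'll keep pushing.

Request:
{"fn": "jog_arm", "kwargs": {
  "series": [
    [-1,-0.4,0,0,0],
    [-1,-0.8,0,0,0],
    [-1,-1.2,0,0,0],
    [-1,-1.6,0,0,0],
    [-1,-2.0,0,0,0],
    [-1,-2.3,0,0,0],
    [-1,-2.4,0,0,0]
  ]
}}

```text
time: 3.5
ee_pos: [0.4261, 0.2238, 0.0287]
tcp_rot: [-0.0, -0.067, 0.998, 0.0]
ft_force: [-5.3, 1.6, 3.6]
grip_width: 0.0004
gripper_force: 2.6
```

Run:
```python
from h import *
where(); s=look2()
```

```text
t 3.5 stopframe -179.8 199.3 z 28.7 hy 89.99 F [-5.3  1.6  3.6] w 0.0004 q [-0.41  0.7  -0.27  2.29  0.79  0.24  0.31]
scene 1553 z [0.0013 0.0113 0.0255]
tray [-111.1  138.5] [121.7 171.9] relyaw 0.95 [[-173.3000030517578, 223.39999389648438], [-170.5, 51.5], [-48.79999923706055, 53.5], [-51.70000076293945, 225.39999389648438]]
```

The tray is square now, about 1° off, at (-111,138) in the stop frame. I'll move the hand to its left side.

Request:
{"fn": "jog_arm", "kwargs": {
  "series": [
    [0.3,1.2,0,0,0],
    [0.3,1.2,0,-4,0],
    [0.3,1.2,0,-8,0],
    [0.3,1.2,2,-8,7],
    [0.3,0,4,-8,14],
    [0.3,-2,5,-8,21],
    [0.3,-4,5,-8,28],
    [0.3,-6,5,-8,35],
    [0.3,-7,5,-8,42],
    [0.3,-7,5,-8,49],
    [0.3,-7,5,-8,56],
    [0.3,-7,5,-8,63],
    [0.3,-7,5,-8,70],
    [0.3,-7,5,-8,77],
    [0.3,-7,5,-8,84],
    [0.3,-7,5,-8,90],
    [0.3,-7,5,-8,90]
  ]
}}

```text
time: 4.97
ee_pos: [0.4893, 0.282, 0.1088]
tcp_rot: [0.0, 0.66, 0.751, 0.0]
ft_force: [-0.2, -0.1, 0.0]
grip_width: 0.0602
gripper_force: 0.0
```

Run:
```python
from h import *
where(); go(-111,248,28,'A'); s=look2(); save('s3',s['image'][130:330,150:450])
```

```text
t 4.97 stopframe -109.4 248.6 z 108.8 hy -0.34 F [-0.2 -0.1  0. ] w 0.0602 q [-0.56  0.59 -0.1   2.07  0.12  0.48 -0.61]
(-111, 248, 28) A [-0.06 -0.16  8.08] turn -0.3 r 0.563
scene 2059 z [0.0016 0.0115 0.0255]
tray [-111.1  140. ] [121.3 174.8] relyaw 1.18 [[-173.5, 226.10000610351562], [-169.89999389648438, 51.29999923706055], [-48.599998474121094, 53.79999923706055], [-52.20000076293945, 228.60000610351562]]
```

View pics/s3.png

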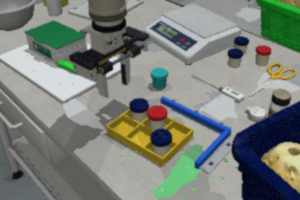

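The hand is left of the tray, and the cups are standing. Now I'll descend and push toward the side rail.

Request:
{"fn": "jog_arm", "kwargs": {
  "series": [
    [0.3,0,-0.1,4,-0.3],
    [0.3,0,-0.1,7.5,-0.3],
    [0.3,0,-0.1,8.1,-0.3],
    [0.3,-0.5,-0.1,8.1,-0.3],
    [0.3,-0.9,-0.1,8.1,-0.3],
    [0.3,-1.3,-0.1,8.1,-0.3],
    [0.3,-1.7,-0.1,8.1,-0.3],
    [0.3,-2.2,-0.1,8.1,-0.3],
    [0.3,-2.7,-0.1,8.1,-0.3],
    [0.3,-3.2,-0.1,8.1,-0.3],
    [0.3,-3.7,-0.1,8.1,-0.3],
    [0.3,-4.2,-0.1,8.1,-0.3],
    [0.3,-4.7,-0.1,8.1,-0.3],
    [0.3,-5.2,-0.1,8.1,-0.3],
    [0.3,-5.6,-0.1,8.1,-0.3],
    [0.3,-5.9,-0.1,8.1,-0.3],
    [0.3,-6.0,-0.1,8.1,-0.3]
  ]
}}

```text
time: 6.43
ee_pos: [0.4971, 0.2236, 0.0293]
tcp_rot: [0.0, 0.656, 0.755, 0.002]
ft_force: [-0.9, 7.1, 3.9]
grip_width: 0.0603
gripper_force: 3.4
```

Run:
```python
from h import *
where(); s=look2()
```

```text
t 6.43 stopframe -109.5 189.7 z 29.3 hy 0.3 F [-0.9  7.1  3.9] w 0.0603 q [-0.47  0.71 -0.08  2.16  0.18  0.27 -0.57]
scene 2196 z [0.0018 0.0114 0.0257]
tray [-110.3   92.6] [122.9 174.2] relyaw 0.19 [[-172.0, 179.5], [-171.39999389648438, 5.300000190734863], [-48.5, 5.699999809265137], [-49.099998474121094, 179.89999389648438]]
```

Request:
{"fn": "jog_arm", "kwargs": {
  "series": [
    [0.3,-0.2,0,0,0],
    [0.3,-0.35,0,0,0],
    [0.3,-0.5,0,0,0],
    [0.3,-0.6,0,0,0],
    [0.3,-0.7,0,0,0],
    [0.3,-0.7,0,0,0]
  ]
}}

```text
time: 6.98
ee_pos: [0.498, 0.2171, 0.0293]
tcp_rot: [0.0, 0.656, 0.755, 0.002]
ft_force: [-0.8, 6.2, 3.5]
grip_width: 0.0604
gripper_force: 2.9
```

Run:
```python
from h import *
where(); s=look2()
```

```text
t 6.98 stopframe -109.5 183.1 z 29.3 hy 0.32 F [-0.8  6.2  3.5] w 0.0604 q [-0.46  0.71 -0.08  2.16  0.19  0.27 -0.56]
scene 2142 z [0.0017 0.0114 0.0256]
tray [-109.8   86.4] [122.6 174.3] relyaw 0.38 [[-171.6999969482422, 173.10000610351562], [-170.60000610351562, -1.100000023841858], [-47.900001525878906, -0.30000001192092896], [-49.099998474121094, 173.89999389648438]]
```

Request:
{"fn": "jog_arm", "kwargs": {
  "series": [
    [0.3,-0.1,0,0,0],
    [0.3,-0.2,0,0,0],
    [0.3,-0.2,0,0,0]
  ]
}}

```text
time: 7.28
ee_pos: [0.498, 0.2164, 0.0292]
tcp_rot: [-0.0, 0.656, 0.755, 0.003]
ft_force: [-2.7, 9.3, 4.2]
grip_width: 0.0608
gripper_force: 5.0
```

Request:
{"fn": "jog_arm", "kwargs": {
  "series": [
    [0.3,-0.1,0,0,0],
    [0.3,-0.2,0,0,0],
    [0.3,-0.2,0,0,0],
    [0.3,-0.2,0,0,0]
  ]
}}

```text
time: 7.62
ee_pos: [0.4981, 0.2163, 0.0293]
tcp_rot: [-0.001, 0.655, 0.755, 0.004]
ft_force: [-4.1, 15.7, 3.1]
grip_width: 0.0604
gripper_force: 7.9
```

Firm contact with the side rail (16 N, no further motion). Next I'll back off, lift and move to the front.

Request:
{"fn": "jog_arm", "kwargs": {
  "series": [
    [0.3,1.5,0,0,0],
    [0.3,2,0,-4,0],
    [0.3,2,0,-8,0],
    [1,0,-2,-8,-7],
    [1,-2,-4,-8,-14],
    [1,-4,-6,-8,-21],
    [1,-6,-8,-8,-28],
    [1,-8,-8.3,-8,-35],
    [1,-8.9,-8.3,-8,-42],
    [1,-8.9,-8.3,-8,-49],
    [1,-8.9,-8.3,-8,-56],
    [1,-8.9,-8.3,-8,-63],
    [1,-8.9,-8.3,-8,-70],
    [1,-8.9,-8.3,-8,-77],
    [1,-8.9,-8.3,-8,-84],
    [1,-8.9,-8.3,-8,-90],
    [1,-8.9,-8.3,-8,-90],
    [1,-8.9,-8.3,-8,-90]
  ]
}}

```text
time: 9.12
ee_pos: [0.4277, 0.1111, 0.1082]
tcp_rot: [0.0, -0.067, 0.998, -0.0]
ft_force: [-0.4, 0.8, 0.2]
grip_width: 0.093
gripper_force: 0.0
```

Run:
```python
from h import *
where(); go(-193,90,28,'B'); s=look2()
```

```text
t 9.12 stopframe -193.3 87.5 z 108.2 hy 90.0 F [-0.4  0.8  0.2] w 0.093 q [ 0.    0.55 -0.53  2.33  0.71  0.42  0.58]
(-193, 90, 28) B [-0.02  0.26  8.02] turn 0.0 r 0.442
scene 1910 z [0.0019 0.0119 0.0255]
tray [-109.9   85.3] [122.4 173. ] relyaw 0.13 [[-171.3000030517578, 171.60000610351562], [-170.89999389648438, -1.2999999523162842], [-48.5, -1.100000023841858], [-48.900001525878906, 171.89999389648438]]
```

Request:
{"fn": "jog_arm", "kwargs": {
  "series": [
    [1,0,0.2,4,0],
    [1,0,0.2,7.5,0],
    [1,0,0.2,8.0,0],
    [1,0,0.2,8.0,0],
    [1,-0.4,0.2,8.0,0],
    [1,-0.8,0.2,8.0,0],
    [1,-1.2,0.2,8.0,0],
    [1,-1.6,0.2,8.0,0],
    [1,-2.1,0.2,8.0,0],
    [1,-2.6,0.2,8.0,0],
    [1,-3.1,0.2,8.0,0],
    [1,-3.6,0.2,8.0,0],
    [1,-4.1,0.2,8.0,0],
    [1,-4.6,0.2,8.0,0],
    [1,-5.1,0.2,8.0,0],
    [1,-5.5,0.2,8.0,0],
    [1,-5.8,0.2,8.0,0],
    [1,-5.9,0.2,8.0,0]
  ]
}}

```text
time: 10.67
ee_pos: [0.483, 0.1213, 0.0284]
tcp_rot: [-0.002, -0.068, 0.998, -0.0]
ft_force: [-12.9, 1.3, 9.7]
grip_width: 0.0931
gripper_force: 6.2
```

Run:
```python
from h import *
where(); s=look2()
```

```text
t 10.67 stopframe -137.1 90.2 z 28.4 hy 90.17 F [-12.9   1.3   9.7] w 0.0931 q [-0.08  0.72 -0.4   2.24  0.88  0.34  0.47]
scene 1103 z [0.0018 0.0118 0.0257]
tray [-76.9  85.1] [136.  172.9] relyaw 0.73 [[-146.0, 170.6999969482422], [-143.89999389648438, -2.200000047683716], [-7.800000190734863, -0.5], [-10.0, 172.39999389648438]]
```

Request:
{"fn": "jog_arm", "kwargs": {
  "series": [
    [1,-0.2,0,0,0],
    [1,-0.4,0,0,0],
    [1,-0.6,0,0,0],
    [1,-0.7,0,0,0],
    [1,-0.8,0,0,0],
    [1,-0.9,0,0,0],
    [1,-0.9,0,0,0]
  ]
}}

```text
time: 11.3
ee_pos: [0.4928, 0.1226, 0.0284]
tcp_rot: [-0.001, -0.068, 0.998, 0.0]
ft_force: [-8.4, 1.0, 4.9]
grip_width: 0.0929
gripper_force: 4.0
```

Run:
```python
from h import *
where()
```

```text
t 11.3 stopframe -127.2 90.2 z 28.4 hy 90.16 F [-8.4  1.   4.9] w 0.0929 q [-0.07  0.73 -0.41  2.22  0.86  0.36  0.49]
```

Request:
{"fn": "jog_arm", "kwargs": {
  "series": [
    [1,-0.1,0,0,0],
    [1,-0.2,0,0,0],
    [1,-0.3,0,0,0],
    [1,-0.3,0,0,0]
  ]
}}

```text
time: 11.63
ee_pos: [0.4929, 0.1226, 0.0284]
tcp_rot: [-0.003, -0.068, 0.998, -0.001]
ft_force: [-16.8, 2.1, 12.8]
grip_width: 0.0927
gripper_force: 8.6
```

Run:
```python
from h import *
where()
```

```text
t 11.63 stopframe -127.1 90.2 z 28.4 hy 90.18 F [-16.8   2.1  12.8] w 0.0927 q [-0.07  0.73 -0.42  2.22  0.86  0.37  0.5 ]
```

Request:
{"fn": "jog_arm", "kwargs": {
  "series": [
    [1,-0.1,0,0,0],
    [1,-0.2,0,0,0],
    [1,-0.3,0,0,0],
    [1,-0.3,0,0,0],
    [1,-0.3,0,0,0]
  ]
}}

```text
time: 12.05
ee_pos: [0.493, 0.1226, 0.0283]
tcp_rot: [-0.005, -0.069, 0.998, -0.001]
ft_force: [-26.5, 1.9, 21.3]
grip_width: 0.093
gripper_force: 13.1
```

Home against the back rail (27 N, no motion). I'll re-seat it from the left, in case it drifted off the side rail.

Request:
{"fn": "jog_arm", "kwargs": {
  "series": [
    [1,1,0,0,0],
    [1,2.2,0,0,0],
    [1,2.2,0,-4,0],
    [0.3,2.2,0,-8,0],
    [0.3,0,3,-8,7],
    [0.3,-2,6,-8,14],
    [0.3,-4,9,-8,21],
    [0.3,-6,10.8,-8,28],
    [0.3,-6,10.8,-8,35],
    [0.3,-6,10.8,-8,42],
    [0.3,-6,10.8,-8,49],
    [0.3,-6,10.8,-8,56],
    [0.3,-6,10.8,-8,63],
    [0.3,-6,10.8,-8,70],
    [0.3,-6,10.8,-8,77],
    [0.3,-6,10.8,-8,84],
    [0.3,-6,10.8,-8,90],
    [0.3,-6,10.8,-8,90]
  ]
}}

```text
time: 13.55
ee_pos: [0.5455, 0.2393, 0.1086]
tcp_rot: [-0.0, 0.659, 0.752, 0.001]
ft_force: [0.5, -0.0, 0.8]
grip_width: 0.0606
gripper_force: 0.0
```

Run:
```python
from h import *
where(); go(-60,195,28,'A'); s=look2(); save('s4',cv2.resize(s['image'][200:320,240:400],(780,585),interpolation=cv2.INTER_CUBIC))
```

```text
t 13.55 stopframe -59.4 198.8 z 108.6 hy -0.08 F [ 0.5 -0.   0.8] w 0.0606 q [-0.39  0.62 -0.18  2.    0.2   0.53 -0.58]
(-60, 195, 28) A [-0.39 -0.07  8.06] turn -0.1 r 0.594
scene 1851 z [0.0018 0.012  0.0254]
tray [-59.9  85.7] [121.3 174.1] relyaw 0.24 [[-121.0, 172.5], [-120.19999694824219, -1.600000023841858], [1.100000023841858, -1.100000023841858], [0.30000001192092896, 173.0]]
```

View pics/s4.png

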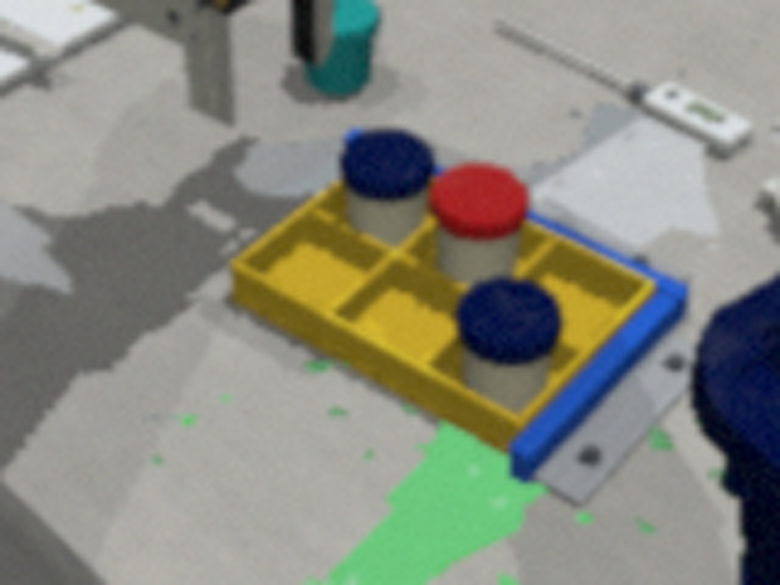

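The picture shows the tray flush in both rails with all three cups upright. I'll finish with one gentle seating touch from the left.

Request:
{"fn": "jog_arm", "kwargs": {
  "series": [
    [0.3,0,0,4,0],
    [0.3,0,0,7.5,0],
    [0.3,0,0,8.0,0],
    [0.3,-0.4,0,8.0,0],
    [0.3,-0.8,0,8.0,0],
    [0.3,-1.2,0,8.0,0],
    [0.3,-1.5,0,8.0,0],
    [0.3,-1.7,0,8.0,0],
    [0.3,-1.9,0,8.0,0],
    [0.3,-2.1,0,8.0,0],
    [0.3,-2.2,0,8.0,0],
    [0.3,-2.2,0,8.0,0]
  ]
}}

```text
time: 14.6
ee_pos: [0.5483, 0.2232, 0.0295]
tcp_rot: [-0.001, 0.656, 0.755, 0.004]
ft_force: [-4.0, 15.5, 4.4]
grip_width: 0.0606
gripper_force: 7.6
```

Run:
```python
from h import *
where()
```

```text
t 14.6 stopframe -58.8 182.4 z 29.5 hy 0.4 F [-4.  15.5  4.4] w 0.0606 q [-0.39  0.74 -0.14  2.05  0.25  0.36 -0.59]
```

Request:
{"fn": "jog_arm", "kwargs": {
  "series": [
    [0.3,1,0,0,0],
    [0.3,2.2,0,0,0],
    [0.3,2.2,0,-4,0],
    [0.3,2.2,0,-8,0],
    [0.3,2.2,0,-12,0],
    [0.3,5,0,-16,0],
    [0.3,9,0,-20,0],
    [0.3,13,0,-20,0],
    [0.3,17,0,-20,0],
    [0.3,21,0,-20,0],
    [0.3,24,0,-20,0],
    [0.3,24,0,-20,0]
  ]
}}

```text
time: 15.6
ee_pos: [0.5105, 0.4653, 0.2285]
tcp_rot: [-0.002, 0.653, 0.757, 0.002]
ft_force: [-0.4, 0.7, 0.4]
grip_width: 0.0604
gripper_force: 0.0
```

Run:
```python
from h import *
where(); look2(); s=look(); save('t5',cv2.resize(s['image'][120:310,240:440],(630,600),interpolation=cv2.INTER_CUBIC))
```

```text
t 15.6 stopframe -63.9 427.4 z 228.5 hy 0.79 F [-0.4  0.7  0.4] w 0.0604 q [-0.68  0.58 -0.22  1.69  0.15  0.89 -0.81]
scene 1849 z [0.0018 0.0117 0.0254]
tray [-59.9  85.3] [173.2 121.4] relyaw -0.12 [[-120.80000305175781, -1.2000000476837158], [0.6000000238418579, -1.399999976158142], [1.0, 171.6999969482422], [-120.4000015258789, 172.0]]
tray [-62.9  84.5] [119.7 172.4] relyaw deg 0.12 [[-122.9000015258789, 170.60000610351562], [-122.5999984741211, -1.899999976158142], [-2.9000000953674316, -1.600000023841858], [-3.200000047683716, 170.8000030517578]]
```

View pics/t5.png

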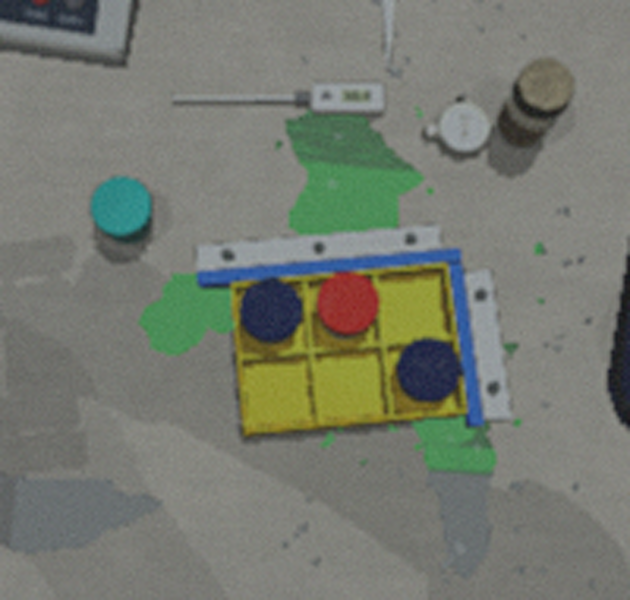

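The top view shows the tray flush against both rails, with its back-right corner at (455,265) in the crop. The cups are upright, the bystanders haven't moved and the hand is clear.

```bash
python3 -c "
from workcell import workorder; print(workorder.finish_job())"
```

```text
the job is handed in; nothing more can be done
None
```

The tray is home in the corner stop, flush against both rails by contact force and camera. All three cups are upright, the bystanders look undisturbed, the hand is clear, and the job was handed in at about 16 s.

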